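Set the raking light on a sculpture and hold its sprung shutter half open

TASK

Set up the raking light for the sculpted head: push the lens carriage by its blue post along the rail until it is fully home against its stop at the lamp, and only then swing the red lock lever all the way over the carriage foot. Finally slide the spring-loaded shutter by its yellow tab to half open (the red mark) and keep holding it there with the fingers: the program finishes while still holding, because the shutter springs shut if let go. Leave the bottle, the jar, the can and the modelling spatula where they are.

Things in the scene. Friction and masses are not known exactly. Their poses are not given: they have to be found in the camera images.
- lamp: Raking-light projector, fixed. Origin on the bench under its base plate (x -100..100, y -165..222 mm, 20 mm thick). Its x points away from the robot, y along the beam axis from the sculpted head to the lamp house, z up; turned up to 0.25 rad about z. White lamp house: x -70..70, y 80..210, top at z 140 mm. Two rail rods along y carry the lens carriage.
- half_mark (a point): Wide red mark on the white scale strip along the top of the shutter guide, between two thin black marks (shut, fully open): where the yellow tab stands at half travel. At lamp x 5, y 42 mm, 128 mm above the bench. The guide runs along the lamp's x in front of the house: x -55..100, y 34..65 mm, top 128 mm up.
- carriage_post (a point): Blue upright round post, 16 mm diameter, on the lens carriage, from z 125 to 185 mm; the point is on its axis, 165 mm above the bench, at lamp x 0, lamp y = -85 mm + the carriage joint. Under it: upright black lens ring (80 mm diameter, 12 mm thick, across the beam, centre 88 mm up) and a grey foot (x -88..52 mm, 50 mm along y, top 53 mm up).
- carriage (a joint): Travel of the lens carriage along the lamp's +y, in m: 0 far from the lamp, 0.09 fully home against a hard stop. Slides with about 2 N friction and stays where it is left. Starts between 0 and 0.03.
- lever_knob (a point): Red upright round grip, 16 mm diameter, at the end of the red lock lever, from z 62 to 130 mm above the bench; the point is on its axis 110 mm above the bench, 75 mm from the pivot axis.
- lever_pivot (a point): Point on the vertical pivot axis of the lock lever, 110 mm above the bench, at lamp x -75, y 60 mm. The lever arm (14 mm wide) lies 58 to 70 mm above the bench, just over the carriage foot.
- lever (a joint): Angle of the lock lever, in rad, counter-clockwise seen from above: 0 = lever points along the lamp's -x (out towards the robot), unlocked; 1.57 = against its stop, lever points along the lamp's -y, across the carriage foot, locked. About 1.6 N at the grip; stays where it is left. Starts between 0 and 0.35.
- shutter_tab (a point): Yellow upright square tab on top of the steel shutter plate, 12 x 12 mm, 58 mm tall, sides along the lamp's x and y; the point is on its axis, 170 mm above the bench (its foot is at 130, its top at 188 mm). It stands at lamp y 55 mm and lamp x = -25 mm + the shutter joint.
- shutter (a joint): Opening of the shutter along the lamp's +x (away from the robot), in m: 0 shut, 0.03 half open (tab at the red mark), 0.06 fully open. A spring drives it shut: about 3 N at 0, 7.5 N at half, 12 N fully open (150 N/m); it shuts by itself when let go.
- head: Grey-green sculpted head on a dark wooden board (200 x 180 mm), fixed, 265 mm tall, origin under its centre on the bench; 350 to 380 mm from the lamp's origin along the lamp's -y, facing the lamp. Not to be handled.
- water_bottle: Pale translucent plastic bottle with a red cap, standing, 66 mm diameter, 200 mm tall, origin under its centre. Bystander.
- jar: Amber glass jar with a white cap and a pale label, standing, 56 mm diameter, 70 mm tall, origin under its centre. Bystander.
- can: Bare steel can, standing, 60 mm diameter, 60 mm tall, origin under its centre. Bystander.
- modelling_tool: Spatula with a wooden handle, 180 mm long, lying on the bench between the robot and the lamp. Bystander.

How it is judged:
On the way, in this order (a step that is already met when the one before it is completed fails the run):
1. the lens carriage is fully home (within 4 mm of its stop), the lever not yet over (value of joint carriage above 0.086 m and value of joint lever below 1 rad), for 0.2 s.
2. the lock lever is fully over (within 0.15 rad of its stop), the carriage still home, the shutter not yet opened (value of joint carriage above 0.086 m and value of joint lever above 1.42 rad and value of joint shutter below 0.01 m), for 0.2 s.
At the end, for the whole second after the job is handed in: The carriage is within 4 mm of home, the lever within 0.15 rad of its locked stop, and the shutter is held still at 30 mm of its 60 mm travel, within 6 mm, by the fingers pushing on or gripping the shutter (more than 2 N) through the last second (value of joint carriage above 0.086 m and value of joint lever above 1.42 rad and value of joint shutter between 0.024 and 0.036 m and velocity of joint shutter between -0.01 and 0.01 m/s and contact force between the fingers and shutter above 2 N); the arm keeps its last pose, push and grip.
It fails at once if the water bottle is moved more than 30 mm (distance of water_bottle from where it was at the start of the episode above 0.03 m).
It fails at once if the amber jar is moved more than 30 mm (distance of jar from where it was at the start of the episode above 0.03 m).
It fails at once if the steel can is moved more than 30 mm (distance of can from where it was at the start of the episode above 0.03 m).
It fails at once if the modelling spatula is moved more than 30 mm (distance of modelling_tool from where it was at the start of the episode above 0.03 m).
It also fails if it takes over 51 s, if anything falls off the work surface, if the arm or the gripper's body presses on something with over 40 N, if the wrist force passes 120 N, or if a joint passes its speed limit or range.

ROBOT

A 7-joint arm with a two-finger parallel gripper is mounted at the origin on the work surface. World frame = base frame: x ahead of the robot, y to its left, z up, the work surface at z = 0. Lengths are in m, angles in rad, forces in N, time in s.
With the tool pointing down it reaches from about 0.4 to 0.85 m from the base axis. Payload 4.4 kg.
Tool frame: the origin (TCP) lies on the centre line of the jaws, within the pads' length; the fingertips stand 25 mm ahead of it and the grasp point (between the pads) lies 6 mm ahead of it; z points along the fingers, y is the line along which they close (so a half turn about z gives the same grasp; the last joint's range is limited). The gripper opens to 94 mm and grips with 3 to 60 N. Pads are 16 mm wide; open, the fingers measure 119 mm over their backs; the gripper's body (75 mm by 177 mm) begins 78 mm behind the grasp point.
Start: joints at [1.237, 0.628, 0.038, 1.517, -0.027, 0.996, -0.02], TCP at [0.172, -0.627, 0.23] pointing down, gripper open.
Joint ranges: [-3.06, 3.06], [-0.37, 2.12], [-1.25, 1.32], [0.18, 2.47], [-1.1, 4.24], [0.23, 1.98], [-2.94, 2.94]. Speed limits (rad/s): [2.57, 2.57, 3.14, 3.14, 3.14, 3.14, 3.14].

INTERFACE

Orientations are given as a unit quaternion [w, x, y, z].
In Python, from station import monitor, get_image, order gives the robot as it stands.
- The arm moves only by the shell command python3 -m handwheel 'ROWS' [OPENING] [FORCE]. ROWS is JSON, a list of rows, each an object of numbers: "x", "y", "z": the shift along the tool's x, y, z each as a share of 300 mm, from -1 to 1; "rx", "ry", "rz": the turn, a rotation vector about the tool's x, y, z each as a share of 0.5 rad, from -1 to 1. A call has 1 to 10 rows; each row shifts and turns the commanded pose from where the row before left it, along the tool's axes as they then stand; what a row does not reach is not made up. A row lasts 1/12 s, in which the tool goes at most 41.7 mm and 7.16 degrees, less where a joint would pass 70% of its speed; a pose out of reach is approached as far as the arm can. A call with a number of a shift or a turn outside -1 to 1 is refused whole. A call with a gripper value outside its range is refused whole. OPENING is the opening, from -1 (shut) to 1 (fully open), set as the call begins (- or left out, the last holds). The fingers move at their own pace and stop on an object; FORCE is the grip in N (left out, the last holds). Time passes only in rows, so rows that do not move let the fingers close. It gives the time, the measured TCP pose, the force, the opening and the grip force at its end, in the units of the state.
- monitor.get_obs(): the state, without advancing time (a new reading comes with each control period).
- get_image(name): name is "scene" or "top" or "wrist"; returns a dict with "pixels" (420x560x3 uint8, red, green, blue), "mtx" (3x3 intrinsics, pixels), "rvec" (rotation vector, rad) and "tvec" (3), from world to camera coordinates, as OpenCV has them; the wrist camera has in their place "hand_eye" (4x4, takes a point from camera to tool coordinates, whose origin is the TCP and whose axes are the flange's). Camera axes: x right, y down, z forward; pixel columns grow to the right and rows downward; lengths in m; the calibration is good to about 2 mm. The wrist camera is an equidistant fisheye: a pixel r from the principal point sees the ray r / f radians off the axis. A picture is of the moment at which its call begins: read the wrist's pose just before it. There is no depth.
- order.close_job(): hands the job in; it is judged then, once.
The state is a dict: "time": time; "q": joint angles; "qd": joint speeds; "tau": joint torques, N m; "tcp_pos": TCP position; "tcp_rot": TCP orientation; "ft_force": force on the tool from outside, world axes, zero at the start; "ft_torque": the same for the moment, N m; "finger_gap": finger opening in m; "grasp_force": force on a finger pad.
Only numpy, scipy, OpenCV 4.12 (cv2) and the standard library are available. Lean on these libraries where they do the work, as an engineer would, in place of code of your own. Each camera call takes 0.05 s, during which the arm holds its last target. There are 200 camera calls.

## Working session

There is one attempt and no reset: what is moved stays moved. The work goes in short steps, Python scripts to look and compute and a shell command to move; the robot and the scene stay as the last step left them, time stands still between calls to the robot, and variables do not carry over. Pictures are saved under pics/ and viewed, at most 10 in all, crops included, and the job is handed in when it is done.

```bash
mkdir -p pics; ls
python3 - <<'E'
from station import monitor, get_image
import cv2, numpy as np
o=monitor.get_obs()
for k in ("time","tcp_pos","tcp_rot","finger_gap","ft_force"): print(k,o[k])
for n in ("scene","top"):
    d=get_image(n); np.savez(f"pics/{n}0.npz",**d)
    cv2.imwrite(f"pics/{n}0.png",cv2.resize(d["pixels"][:,:,::-1],(800,600),interpolation=cv2.INTER_CUBIC))
    print(n,d["mtx"],d["rvec"],d["tvec"])
E
```

```text
pics
time 0.0
tcp_pos [ 0.17186165 -0.6262149   0.22957278]
tcp_rot [-9.34916617e-04  9.91046934e-01  1.33510610e-01 -1.34663244e-04]
finger_gap 0.09431305184854784
ft_force [-0.04869751  1.06631629  0.19201323]
scene [[401.74811997   0.         279.55021805]
 [  0.         401.74811997 206.61345989]
 [  0.           0.           1.        ]] [ 2.35524411  0.65307133 -0.22889746] [-0.48762939 -0.13385729  1.29021266]
top [[391.62093671   0.         280.82574736]
 [  0.         391.62093671 212.51143135]
 [  0.           0.           1.        ]] [ 2.14279785 -2.13491663  0.16522922] [-0.00366782  0.55747909  1.17617258]
```

View pics/top0.png

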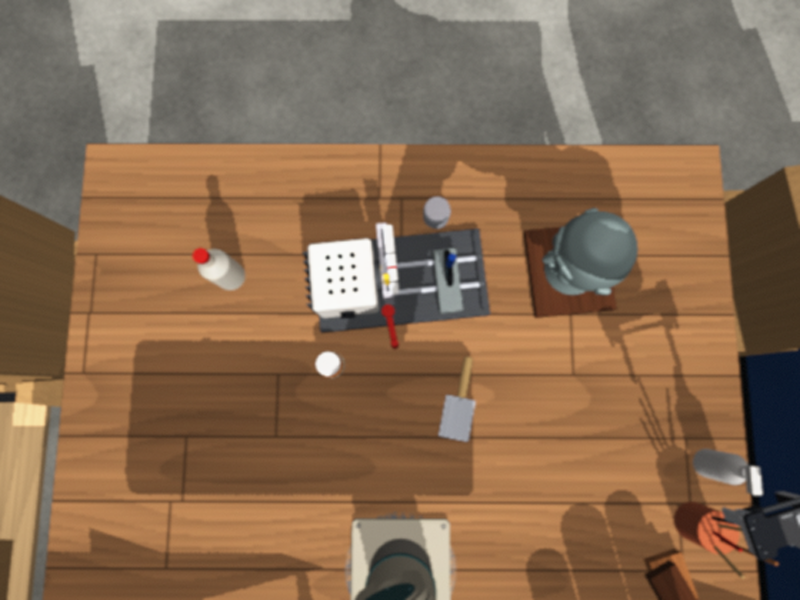

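View pics/scene0.png

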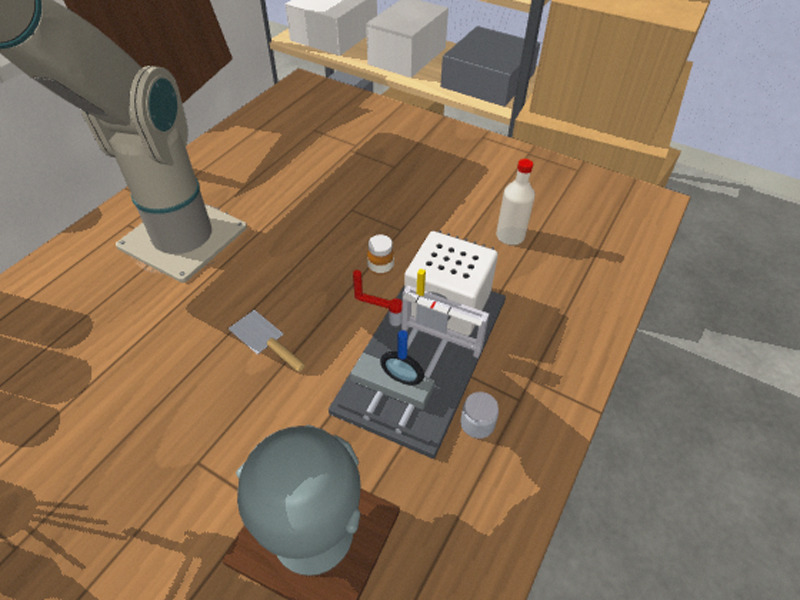

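The top view shows the lamp at about (310-490, 225-330), with the post tip near (452, 258) and the knob near (394, 346). In the scene view the knob top is at (358, 272), the tab top at (421, 270) and the post top at (402, 333). I'll enlarge both views to read the points.

Run:
```python
import cv2, numpy as np
for n,(x0,y0,w,h) in {"top":(210,150,140,100),"scene":(225,155,140,170)}.items():
    p=np.load(f"pics/{n}0.npz")["pixels"][y0:y0+h,x0:x0+w,::-1]
    s=5 if n=="top" else 3.5
    cv2.imwrite(f"pics/{n}c.png",cv2.resize(p,None,fx=s,fy=s,interpolation=cv2.INTER_CUBIC))
```

```text
(no output)
```

View pics/topc.png

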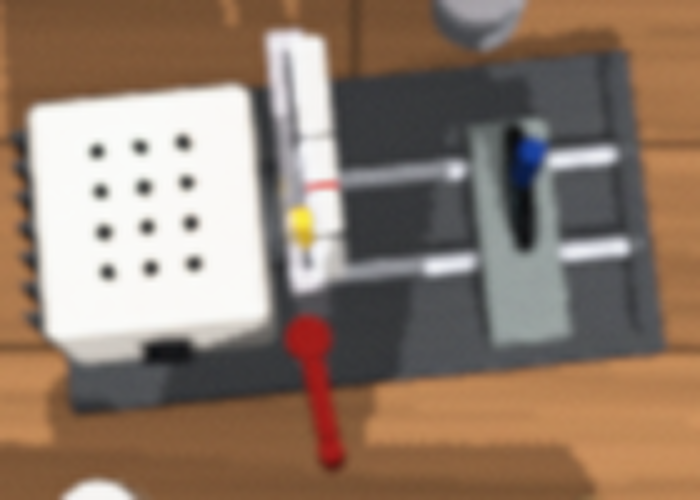

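View pics/scenec.png

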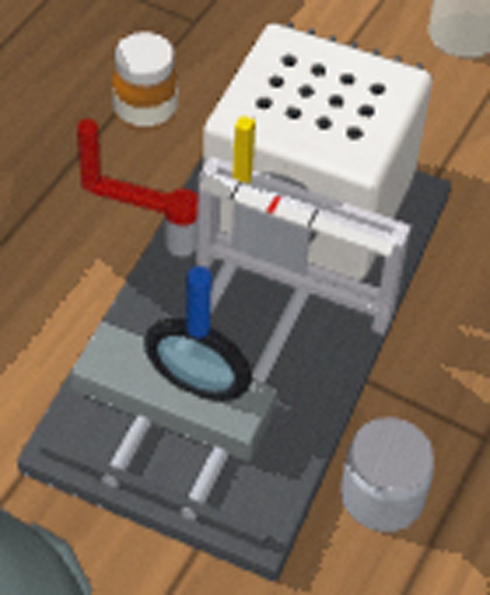

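The top crop shows the house-top corners, three base-plate corners, the post top at (533,150), the knob top at (332,458) and the tab. The scene crop shows the same features: knob top (88,124), post top (199,271), tab top (245,121). I'll fit the lamp pose and the joint values to these points jointly.

```bash
cat > fit.py <<'E'
import cv2, numpy as np
from scipy.optimize import least_squares
D={n:np.load(f"pics/{n}0.npz") for n in("top","scene")}
def proj(n,P):
    d=D[n]; return cv2.projectPoints(np.float64(P).reshape(-1,1,3),d["rvec"],d["tvec"],d["mtx"],None)[0][:,0]
fix={"top":[((70,210,140),(30,105)),((70,80,140),(247,85)),((-70,80,140),(270,325)),((-70,210,140),(45,335)),((100,-165,20),(627,52)),((-100,-165,20),(663,350)),((-100,222,20),(75,410)),((5,42,128),(322,185))],
"scene":[((-70,210,140),(272,25)),((70,210,140),(430,70)),((70,80,140),(375,190)),((-70,80,140),(207,127)),((-100,-165,20),(20,465)),((100,-165,20),(278,577)),((5,42,128),(274,206))]}
mov={"top":[("p",(533,148)),("k",(332,458))],"scene":[("p",(199,271)),("k",(88,124)),("t",(245,121))]}
off={"top":((210,150),5),"scene":((225,155),3.5)}
def lamp(v,P): 
    c,s=np.cos(v[2]),np.sin(v[2]); P=np.float64(P)/1000
    return np.stack([v[0]+c*P[...,0]-s*P[...,1],v[1]+s*P[...,0]+c*P[...,1],P[...,2]],-1)
def pts(v): return {"p":(0,-85+1000*v[3],185),"k":(-75-75*np.cos(v[4]),60-75*np.sin(v[4]),130),"t":(-25+1000*v[5],55,188)}
def res(v):
    r=[]
    for n in fix:
        q=pts(v); L=fix[n]+[(q[k],u) for k,u in mov[n]]
        uv=np.float64([u for _,u in L]); o,s=off[n]; uv=(uv+.5)/s-.5+o
        r.append((proj(n,lamp(v,np.array([P for P,_ in L])))-uv))
    return np.concatenate(r).ravel()
if __name__=="__main__":
    f=least_squares(res,[.6,0,0,.01,.1,0],loss="soft_l1"); v=f.x
    print(v.round(4)); print(res(v).reshape(-1,2).round(1).tolist())
    np.save("v.npy",v)
    for k,P in pts(v).items(): print(k,lamp(v,P).round(4))
    for nm,P in {"post home":(0,5,165),"pivot":(-75,60,110),"knob locked":(-75,-15,110),"tab half":(5,55,170)}.items(): print(nm,lamp(v,P).round(4))
E
python3 fit.py
```

```text
[ 0.6216 -0.0256  0.1107  0.0111  0.0642  0.001 ]
[[-0.7, -0.9], [0.3, -1.5], [0.5, -2.5], [0.3, 0.3], [0.6, -1.5], [1.5, -0.4], [-2.7, 0.6], [0.6, -0.3], [-0.4, -0.1], [-0.3, -2.0], [-1.9, -2.5], [1.4, -0.2], [0.8, -0.9], [-2.7, -0.4], [-2.1, -1.0], [-0.3, -1.0], [-0.7, -0.2], [0.1, 0.5], [-0.6, -0.1], [-0.2, 0.5]]
p [ 0.6298 -0.099   0.185 ]
k [0.4666 0.0127 0.13  ]
t [0.5917 0.0264 0.188 ]
post home [ 0.6211 -0.0207  0.165 ]
pivot [0.5404 0.0257 0.11  ]
knob locked [ 0.5487 -0.0488  0.11  ]
tab half [0.6205 0.0296 0.17  ]
```

The fit is good to about 3 mm: lamp at (0.622, -0.026), yaw 0.111. I'll turn the tool to the lamp's yaw and go round the head. After that, tool x is lamp x and tool y is lamp -y.

```bash
cat > go.py <<'E'
# usage: go.py lx ly z (mm, lamp frame, target TCP) -> remaining shift in tool axes, in shares
import sys, numpy as np
from scipy.spatial.transform import Rotation as R
from station import monitor
from fit import lamp
v=np.load("v.npy"); o=monitor.get_obs(); q=np.array(o["tcp_rot"])
T=R.from_quat(q[[1,2,3,0]]); W=R.from_euler("z",v[2])*R.from_euler("x",np.pi)
p=np.array(o["tcp_pos"]); c,s=np.cos(v[2]),np.sin(v[2]); d=p[:2]-v[:2]
print("t",round(o["time"],2),"TCP lamp mm",(1000*np.array([c*d[0]+s*d[1],-s*d[0]+c*d[1],p[2]])).round(1),"F",np.round(o["ft_force"],1),"gap",round(o["finger_gap"],4),"grip",np.round(o["grasp_force"],1))
if len(sys.argv)>3:
    t=lamp(v,np.float64(sys.argv[1:4]))
    print("shift shares",(T.inv().apply(t-p)/.3).round(3),"turn shares",((T.inv()*W).as_rotvec()/.5).round(3))
E
python3 -m handwheel '[{"rz":0.157,"z":-0.05},{"rz":0.157,"z":-0.05},{"x":0.077,"y":-0.0935},{"x":0.077,"y":-0.0935},{"x":0.077,"y":-0.0935},{"x":0.077,"y":-0.0935},{"x":0.077,"y":-0.0935},{"x":0.077,"y":-0.0935},{"x":0.077,"y":-0.0935},{"x":0.077,"y":-0.0935}]' 0
python3 -m handwheel '[{"x":0.077,"y":-0.0935},{"x":0.077,"y":-0.0935},{"x":0.077,"y":-0.0935},{"x":0.077,"y":-0.0935},{"x":0.077,"y":-0.0935},{"x":0.077,"y":-0.0935},{}]'
python3 go.py 0 -74 250
```

```text
t 0.1 TCP lamp mm [-513.3 -547.3  229.7] F [-0.3 -0.6 -0.7] gap 0.094 grip 0.0
shift shares [ 1.937 -1.291 -0.066] turn shares [-0.003  0.     0.314]invalid input
invalid input
```

```bash
python3 -m handwheel '[{"x":0,"y":0,"z":-0.05,"rx":0,"ry":0,"rz":0.157},{"x":0,"y":0,"z":-0.05,"rx":0,"ry":0,"rz":0.157}]' 0 20
python3 go.py 0 -74 250
```

```text
time: 0.27
tcp_pos: [0.1717, -0.6258, 0.2593]
tcp_rot: [-0.002, 0.999, 0.053, -0.0]
ft_force: [0.1, 0.4, -0.1]
finger_gap: 0.084
grasp_force: 0.0
t 0.27 TCP lamp mm [-513.5 -546.8  259.3] F [ 0.1  0.4 -0.1] gap 0.084 grip 0.0
shift shares [ 1.706 -1.582  0.036] turn shares [-0.007  0.001 -0.007]
```

```bash
python3 -m handwheel '[{"x":0.077,"y":-0.094,"z":0,"rx":0,"ry":0,"rz":0},{"x":0.077,"y":-0.094,"z":0,"rx":0,"ry":0,"rz":0},{"x":0.077,"y":-0.094,"z":0,"rx":0,"ry":0,"rz":0},{"x":0.077,"y":-0.094,"z":0,"rx":0,"ry":0,"rz":0},{"x":0.077,"y":-0.094,"z":0,"rx":0,"ry":0,"rz":0},{"x":0.077,"y":-0.094,"z":0,"rx":0,"ry":0,"rz":0},{"x":0.077,"y":-0.094,"z":0,"rx":0,"ry":0,"rz":0},{"x":0.077,"y":-0.094,"z":0,"rx":0,"ry":0,"rz":0},{"x":0.077,"y":-0.094,"z":0,"rx":0,"ry":0,"rz":0},{"x":0.077,"y":-0.094,"z":0,"rx":0,"ry":0,"rz":0}]'
python3 -m handwheel '[{"x":0.077,"y":-0.094,"z":0,"rx":0,"ry":0,"rz":0},{"x":0.077,"y":-0.094,"z":0,"rx":0,"ry":0,"rz":0},{"x":0.077,"y":-0.094,"z":0,"rx":0,"ry":0,"rz":0},{"x":0.077,"y":-0.094,"z":0,"rx":0,"ry":0,"rz":0},{"x":0,"y":0,"z":0,"rx":0,"ry":0,"rz":0}]'
python3 go.py 0 -74 250
```

```text
time: 1.1
tcp_pos: [0.3709, -0.3193, 0.2603]
tcp_rot: [-0.0, 0.998, 0.055, -0.0]
ft_force: [0.3, -0.2, -0.0]
finger_gap: 0.047
grasp_force: 0.0
time: 1.52
tcp_pos: [0.454, -0.191, 0.2603]
tcp_rot: [-0.002, 0.998, 0.061, 0.001]
ft_force: [-0.2, 0.1, 0.4]
finger_gap: 0.0471
grasp_force: 0.0
t 1.52 TCP lamp mm [-184.9 -145.9  260.3] F [-0.2  0.1  0.4] gap 0.0471 grip 0.0
shift shares [ 0.619 -0.232  0.037] turn shares [-0.008 -0.006  0.023]
```

```bash
python3 -m handwheel '[{"x":0.103,"y":-0.039,"z":0,"rx":0,"ry":0,"rz":0.011},{"x":0.103,"y":-0.039,"z":0,"rx":0,"ry":0,"rz":0.01},{"x":0.103,"y":-0.039,"z":0,"rx":0,"ry":0,"rz":0},{"x":0.103,"y":-0.039,"z":0,"rx":0,"ry":0,"rz":0},{"x":0.103,"y":-0.038,"z":0,"rx":0,"ry":0,"rz":0},{"x":0.104,"y":-0.038,"z":0,"rx":0,"ry":0,"rz":0},{"x":0,"y":0,"z":0,"rx":0,"ry":0,"rz":0},{"x":0,"y":0,"z":0,"rx":0,"ry":0,"rz":0}]'
python3 go.py 0 -74 172
python3 - <<'E'
from station import get_image
import cv2
d=get_image("wrist"); cv2.imwrite("pics/w1.png",d["pixels"][:,:,::-1])
E
```

```text
time: 2.18
tcp_pos: [0.6279, -0.1089, 0.2592]
tcp_rot: [-0.0, 0.999, 0.052, -0.001]
ft_force: [-0.3, -0.5, -0.1]
finger_gap: 0.047
grasp_force: 0.0
t 2.18 TCP lamp mm [ -2.9 -83.5 259.2] F [-0.3 -0.5 -0.1] gap 0.047 grip 0.0
shift shares [ 0.01  -0.031  0.291] turn shares [-0.002  0.003 -0.015]
```

View pics/w1.png

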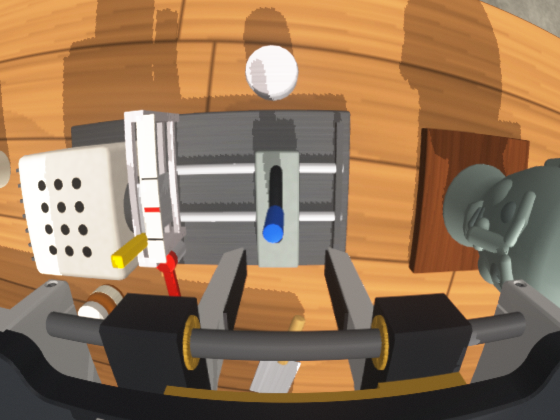

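The wrist view shows the post top at (272, 235), slightly left of the fingers' midline at about x 286. That agrees with the 9 mm of y shift still to go. Next: descend and grip.

```bash
python3 -m handwheel '[{"x":0.01,"y":-0.031,"z":0.05,"rx":0,"ry":0,"rz":-0.015},{"x":0,"y":0,"z":0.08,"rx":0,"ry":0,"rz":0},{"x":0,"y":0,"z":0.08,"rx":0,"ry":0,"rz":0},{"x":0,"y":0,"z":0.08,"rx":0,"ry":0,"rz":0},{"x":0,"y":0,"z":0,"rx":0,"ry":0,"rz":0}]'
python3 -m handwheel '[{"x":0,"y":0,"z":0,"rx":0,"ry":0,"rz":0},{"x":0,"y":0,"z":0,"rx":0,"ry":0,"rz":0},{"x":0,"y":0,"z":0,"rx":0,"ry":0,"rz":0},{"x":0,"y":0,"z":0,"rx":0,"ry":0,"rz":0},{"x":0,"y":0,"z":0,"rx":0,"ry":0,"rz":0}]' -1 15
python3 go.py 0 5 172
```

```text
time: 2.65
tcp_pos: [0.6246, -0.1021, 0.1692]
tcp_rot: [-0.0, 0.999, 0.053, -0.005]
ft_force: [-1.3, 0.1, 0.3]
finger_gap: 0.0473
grasp_force: 0.0
time: 3.07
tcp_pos: [0.6301, -0.1007, 0.1749]
tcp_rot: [-0.0, 0.999, 0.054, 0.001]
ft_force: [0.0, 1.5, 1.4]
finger_gap: 0.0172
grasp_force: 1.0
t 3.07 TCP lamp mm [ 1.000e-01 -7.550e+01  1.749e+02] F [0.  1.5 1.4] gap 0.0172 grip 1.0
shift shares [-0.001 -0.268  0.01 ] turn shares [-0.    -0.004 -0.006]
```

```bash
python3 -m handwheel '[{"x":0,"y":0,"z":0,"rx":0,"ry":0,"rz":0},{"x":0,"y":-0.03,"z":0,"rx":0,"ry":0,"rz":0},{"x":0,"y":-0.04,"z":0,"rx":0,"ry":0,"rz":0},{"x":0,"y":-0.04,"z":0,"rx":0,"ry":0,"rz":0},{"x":0,"y":-0.04,"z":0,"rx":0,"ry":0,"rz":0},{"x":0,"y":-0.04,"z":0,"rx":0,"ry":0,"rz":0},{"x":0,"y":-0.03,"z":0,"rx":0,"ry":0,"rz":0},{"x":0,"y":-0.02,"z":0,"rx":0,"ry":0,"rz":0},{"x":0,"y":0,"z":0,"rx":0,"ry":0,"rz":0},{"x":0,"y":0,"z":0,"rx":0,"ry":0,"rz":0}]'
python3 go.py 0 5 172
```

```text
time: 3.9
tcp_pos: [0.6222, -0.0271, 0.1748]
tcp_rot: [-0.001, 0.999, 0.055, 0.001]
ft_force: [-1.6, 1.0, 8.0]
finger_gap: 0.0156
grasp_force: 15.0
t 3.9 TCP lamp mm [  0.4  -1.5 174.8] F [-1.6  1.   8. ] gap 0.0156 grip 15.0
shift shares [-0.001 -0.022  0.009] turn shares [-0.002 -0.004 -0.003]
```

```bash
python3 -m handwheel '[{"x":0,"y":-0.015,"z":0,"rx":0,"ry":0,"rz":0},{"x":0,"y":-0.01,"z":0,"rx":0,"ry":0,"rz":0},{"x":0,"y":0,"z":0,"rx":0,"ry":0,"rz":0},{"x":0,"y":0,"z":0,"rx":0,"ry":0,"rz":0}]'
python3 -m handwheel '[{"x":0,"y":-0.01,"z":0,"rx":0,"ry":0,"rz":0},{"x":0,"y":-0.01,"z":0,"rx":0,"ry":0,"rz":0},{"x":0,"y":0,"z":0,"rx":0,"ry":0,"rz":0},{"x":0,"y":0,"z":0,"rx":0,"ry":0,"rz":0}]'
python3 go.py 0 5 172
```

```text
time: 4.23
tcp_pos: [0.6215, -0.0211, 0.1748]
tcp_rot: [0.0, 0.999, 0.054, 0.001]
ft_force: [-0.7, -0.2, 7.1]
finger_gap: 0.0158
grasp_force: 15.0
time: 4.57
tcp_pos: [0.6212, -0.0176, 0.1748]
tcp_rot: [0.002, 0.999, 0.053, 0.001]
ft_force: [0.7, -4.7, 6.3]
finger_gap: 0.0155
grasp_force: 15.0
t 4.57 TCP lamp mm [  0.4   8.  174.8] F [ 0.7 -4.7  6.3] gap 0.0155 grip 15.0
shift shares [-0.001  0.01   0.009] turn shares [ 0.006 -0.005 -0.008]
```

```bash
python3 -m handwheel '[{"x":0,"y":-0.01,"z":0,"rx":0,"ry":0,"rz":0},{"x":0,"y":-0.01,"z":0,"rx":0,"ry":0,"rz":0},{"x":0,"y":0,"z":0,"rx":0,"ry":0,"rz":0},{"x":0,"y":0,"z":0,"rx":0,"ry":0,"rz":0},{"x":0,"y":0,"z":0,"rx":0,"ry":0,"rz":0}]'
python3 go.py 0 5 172
```

```text
time: 4.98
tcp_pos: [0.6212, -0.0174, 0.1747]
tcp_rot: [0.005, 0.999, 0.052, 0.002]
ft_force: [2.1, -13.1, 4.8]
finger_gap: 0.0158
grasp_force: 15.0
t 4.98 TCP lamp mm [  0.5   8.3 174.7] F [  2.1 -13.1   4.8] gap 0.0158 grip 15.0
shift shares [-0.001  0.011  0.009] turn shares [ 0.02  -0.006 -0.014]
```

Force rose without motion, so the carriage is home. It stopped at fit y 8.3 instead of 5, so I'll correct the lamp pose by 3 mm along y, release and rise.

```bash
python3 - <<'E'
import numpy as np
v=np.load("v.npy"); v[:2]+=.003*np.array([-np.sin(v[2]),np.cos(v[2])]); np.save("v.npy",v)
E
python3 -m handwheel '[{"x":0,"y":0.02,"z":0,"rx":0,"ry":0,"rz":0},{"x":0,"y":0,"z":0,"rx":0,"ry":0,"rz":0},{"x":0,"y":0,"z":0,"rx":0,"ry":0,"rz":0},{"x":0,"y":0,"z":0,"rx":0,"ry":0,"rz":0},{"x":0,"y":0,"z":0,"rx":0,"ry":0,"rz":0}]' 0
python3 -m handwheel '[{"x":0,"y":0,"z":-0.09,"rx":0,"ry":0,"rz":0},{"x":0,"y":0,"z":-0.09,"rx":0,"ry":0,"rz":0},{"x":-0.12,"y":-0.04,"z":0,"rx":0,"ry":0,"rz":0},{"x":-0.12,"y":-0.04,"z":0,"rx":0,"ry":0,"rz":0},{"x":-0.12,"y":-0.04,"z":0,"rx":0,"ry":0,"rz":0},{"x":-0.12,"y":-0.04,"z":0,"rx":0,"ry":0,"rz":0},{"x":0,"y":0,"z":0,"rx":0,"ry":0,"rz":0},{"x":0,"y":0,"z":0,"rx":0,"ry":0,"rz":0}]'
python3 go.py -150 53 170
python3 - <<'E'
from station import get_image
import cv2,numpy as np
for n in("top","scene"):
    d=get_image(n); np.savez(f"pics/{n}1.npz",**d)
d=get_image("wrist"); cv2.imwrite("pics/w2.png",d["pixels"][:,:,::-1])
E
```

```text
time: 5.4
tcp_pos: [0.6199, -0.0144, 0.1732]
tcp_rot: [-0.001, 0.999, 0.055, -0.0]
ft_force: [-0.3, 0.1, -0.6]
finger_gap: 0.045
grasp_force: 0.0
time: 6.07
tcp_pos: [0.47, 0.0174, 0.2278]
tcp_rot: [-0.0, 0.998, 0.055, -0.0]
ft_force: [1.5, 0.3, 0.1]
finger_gap: 0.0471
grasp_force: 0.0
t 6.07 TCP lamp mm [-145.9   56.5  227.8] F [1.5 0.3 0.1] gap 0.0471 grip 0.0
shift shares [-0.014  0.012  0.193] turn shares [-0.001  0.001 -0.001]
```

View pics/w2.png

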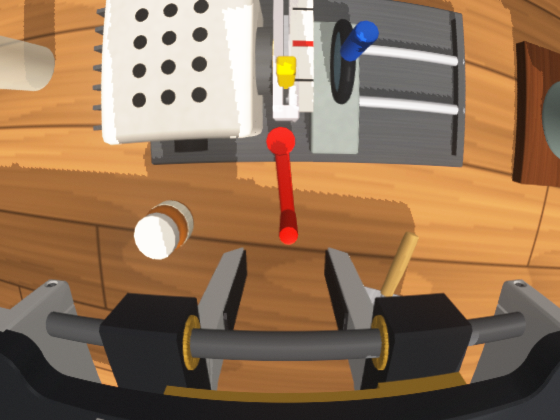

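The carriage is home, with its foot next to the guide. The knob top is at (288, 235) and the jar is clear on the left. I'll compute the knob position from the wrist ray.

```bash
cat > wr.py <<'E'
import sys,numpy as np
from scipy.spatial.transform import Rotation as R
from station import monitor,get_image
o=monitor.get_obs(); d=get_image("wrist"); H=np.array(d["hand_eye"]); K=d["mtx"]
q=np.array(o["tcp_rot"]); T=R.from_quat(q[[1,2,3,0]]); v=np.load("v.npy")
for a in sys.argv[1:]:
    u,w,z=map(float,a.split(","))
    x,y=(u-K[0][2])/K[0][0],(w-K[1][2])/K[1][1]; r=np.hypot(x,y)
    ray=T.apply(H[:3,:3]@np.array([x/r*np.sin(r),y/r*np.sin(r),np.cos(r)])); c=T.apply(H[:3,3])+o["tcp_pos"]
    p=c+ray*(z/1000-c[2])/ray[2]; e=p[:2]-v[:2]; C,S=np.cos(v[2]),np.sin(v[2])
    print(a,"world",p.round(4),"lamp mm",(1000*np.array([C*e[0]+S*e[1],-S*e[0]+C*e[1]])).round(1))
E
python3 wr.py 288,235,130 281,139,70 302,43,128 286,62,188
```

```text
288,235,130 world [0.4682 0.015  0.13  ] lamp mm [-148.    54.3]
281,139,70 world [0.543  0.0293 0.07  ] lamp mm [-72.1  60.3]
302,43,128 world [0.6226 0.0209 0.128 ] lamp mm [ 6.2 43.1]
286,62,188 world [0.5926 0.0303 0.188 ] lamp mm [-22.6  55.8]
```

The wrist ray puts the pivot and mark within 2–3 mm of where they should be. I'll shift lamp x by 2 mm, then descend on the knob and grip.

```bash
python3 - <<'E'
import numpy as np
v=np.load("v.npy"); v[:2]+=.002*np.array([np.cos(v[2]),np.sin(v[2])]); np.save("v.npy",v)
E
python3 -m handwheel '[{"x":-0.007,"y":0.008,"z":0.05,"rx":0,"ry":0,"rz":0},{"x":0,"y":0,"z":0.1,"rx":0,"ry":0,"rz":0},{"x":0,"y":0,"z":0.1,"rx":0,"ry":0,"rz":0},{"x":0,"y":0,"z":0.08,"rx":0,"ry":0,"rz":0},{"x":0,"y":0,"z":0,"rx":0,"ry":0,"rz":0},{"x":0,"y":0,"z":0,"rx":0,"ry":0,"rz":0}]'
python3 -m handwheel '[{"x":0,"y":0,"z":0,"rx":0,"ry":0,"rz":0},{"x":0,"y":0,"z":0,"rx":0,"ry":0,"rz":0},{"x":0,"y":0,"z":0,"rx":0,"ry":0,"rz":0},{"x":0,"y":0,"z":0,"rx":0,"ry":0,"rz":0},{"x":0,"y":0,"z":0,"rx":0,"ry":0,"rz":0},{"x":0,"y":0,"z":0,"rx":0,"ry":0,"rz":0},{"x":0,"y":0,"z":0,"rx":0,"ry":0,"rz":0}]' -1 12
python3 go.py -150 54 126
```

```text
time: 6.77
tcp_pos: [0.4702, 0.0135, 0.1276]
tcp_rot: [0.0, 0.999, 0.054, -0.001]
ft_force: [0.5, 0.3, 0.0]
finger_gap: 0.0468
grasp_force: 0.0
time: 7.35
tcp_pos: [0.4706, 0.0139, 0.1291]
tcp_rot: [-0.0, 0.999, 0.054, 0.001]
ft_force: [0.2, -0.9, 5.0]
finger_gap: 0.0158
grasp_force: 12.0
t 7.35 TCP lamp mm [-147.8   52.9  129.1] F [ 0.2 -0.9  5. ] gap 0.0158 grip 12.0
shift shares [-0.008 -0.003  0.01 ] turn shares [-0.    -0.003 -0.006]
```

```bash
python3 -m handwheel '[{"x":0.005,"y":0.025,"z":0,"rx":0,"ry":0,"rz":0},{"x":0.005,"y":0.024,"z":0,"rx":0,"ry":0,"rz":0},{"x":0.020,"y":0.046,"z":0,"rx":0,"ry":0,"rz":0},{"x":0.028,"y":0.041,"z":0,"rx":0,"ry":0,"rz":0},{"x":0.036,"y":0.035,"z":0,"rx":0,"ry":0,"rz":0},{"x":0.042,"y":0.027,"z":0,"rx":0,"ry":0,"rz":0},{"x":0.046,"y":0.018,"z":0,"rx":0,"ry":0,"rz":0},{"x":0.049,"y":0.008,"z":0,"rx":0,"ry":0,"rz":0},{"x":0,"y":0,"z":0,"rx":0,"ry":0,"rz":0},{"x":0,"y":0,"z":0,"rx":0,"ry":0,"rz":0}]'
python3 go.py -75 -15 126
```

```text
time: 8.18
tcp_pos: [0.5474, -0.0456, 0.1288]
tcp_rot: [0.0, 0.999, 0.054, 0.001]
ft_force: [2.2, -1.0, 2.0]
finger_gap: 0.0157
grasp_force: 12.0
t 8.18 TCP lamp mm [-77.9 -14.6 128.8] F [ 2.2 -1.   2. ] gap 0.0157 grip 12.0
shift shares [0.01  0.001 0.009] turn shares [ 0.001 -0.005 -0.006]
```

```bash
python3 -m handwheel '[{"x":0.02,"y":0,"z":0,"rx":0,"ry":0,"rz":0},{"x":0.01,"y":0,"z":0,"rx":0,"ry":0,"rz":0},{"x":0.01,"y":0,"z":0,"rx":0,"ry":0,"rz":0},{"x":0,"y":0,"z":0,"rx":0,"ry":0,"rz":0},{"x":0,"y":0,"z":0,"rx":0,"ry":0,"rz":0},{"x":0,"y":0,"z":0,"rx":0,"ry":0,"rz":0}]'
python3 go.py -75 -15 126
```

```text
time: 8.68
tcp_pos: [0.5542, -0.0452, 0.1285]
tcp_rot: [0.0, 0.999, 0.054, -0.004]
ft_force: [-6.3, -1.3, 9.5]
finger_gap: 0.0156
grasp_force: 12.0
t 8.68 TCP lamp mm [-71.1 -15.  128.5] F [-6.3 -1.3  9.5] gap 0.0156 grip 12.0
shift shares [-0.013  0.     0.009] turn shares [ 0.001  0.014 -0.007]
```

```bash
python3 -m handwheel '[{"x":0,"y":0,"z":0,"rx":0,"ry":0,"rz":0},{"x":0.01,"y":0,"z":0,"rx":0,"ry":0,"rz":0},{"x":0.01,"y":0,"z":0,"rx":0,"ry":0,"rz":0},{"x":0,"y":0,"z":0,"rx":0,"ry":0,"rz":0},{"x":0,"y":0,"z":0,"rx":0,"ry":0,"rz":0},{"x":0,"y":0,"z":0,"rx":0,"ry":0,"rz":0}]' -1 25
python3 go.py -75 -15 126
```

```text
time: 9.18
tcp_pos: [0.5547, -0.0452, 0.1283]
tcp_rot: [0.0, 0.999, 0.053, -0.009]
ft_force: [-15.7, -2.3, 18.8]
finger_gap: 0.0154
grasp_force: 25.0
t 9.18 TCP lamp mm [-70.6 -15.  128.3] F [-15.7  -2.3  18.8] gap 0.0154 grip 25.0
shift shares [-0.014 -0.     0.008] turn shares [-0.001  0.036 -0.008]
```

It's at its stop: 16 N with no motion. Release, rise and go above the tab.

```bash
python3 -m handwheel '[{"x":-0.025,"y":0,"z":0,"rx":0,"ry":0,"rz":0},{"x":0,"y":0,"z":0,"rx":0,"ry":0,"rz":0},{"x":0,"y":0,"z":0,"rx":0,"ry":0,"rz":0},{"x":0,"y":0,"z":0,"rx":0,"ry":0,"rz":0},{"x":0,"y":0,"z":-0.1,"rx":0,"ry":0,"rz":0},{"x":0,"y":0,"z":-0.12,"rx":0,"ry":0,"rz":0},{"x":0,"y":0,"z":-0.13,"rx":0,"ry":0,"rz":0},{"x":0,"y":0,"z":0,"rx":0,"ry":0,"rz":0},{"x":0,"y":0,"z":0,"rx":0,"ry":0,"rz":0}]' -0.1
python3 go.py -25 55 232
python3 - <<'E'
from station import get_image
import cv2
d=get_image("wrist"); cv2.imwrite("pics/w3.png",d["pixels"][:,:,::-1])
E
```

```text
time: 9.93
tcp_pos: [0.5587, -0.0444, 0.2357]
tcp_rot: [0.0, 0.999, 0.054, 0.003]
ft_force: [-0.8, -0.6, -1.3]
finger_gap: 0.0423
grasp_force: 0.0
t 9.93 TCP lamp mm [-66.6 -14.7 235.7] F [-0.8 -0.6 -1.3] gap 0.0423 grip 0.0
shift shares [ 0.138 -0.233  0.013] turn shares [ 0.002 -0.012 -0.005]
```

View pics/w3.png

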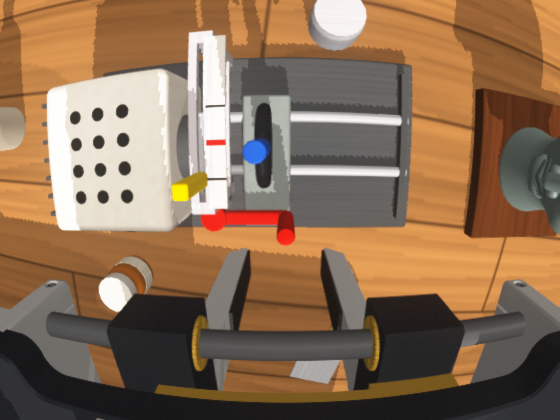

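The lever lies along the lamp's -y over the foot, with its knob top at (286, 235). The post is at (254, 150), the tab top at (181, 191) and the mark at (215, 142). Next I check these by ray and move over the tab.

```bash
python3 wr.py 286,235,130 213,220,70 254,150,185 181,191,188 215,142,128
python3 -m handwheel '[{"x":0.046,"y":-0.078,"z":0,"rx":0,"ry":0,"rz":0},{"x":0.046,"y":-0.078,"z":0,"rx":0,"ry":0,"rz":0},{"x":0.046,"y":-0.077,"z":0,"rx":0,"ry":0,"rz":0},{"x":0,"y":0,"z":0,"rx":0,"ry":0,"rz":0},{"x":0,"y":0,"z":0,"rx":0,"ry":0,"rz":0},{"x":0,"y":0,"z":0,"rx":0,"ry":0,"rz":0}]'
python3 go.py -25 55 175
```

```text
286,235,130 world [ 0.5495 -0.0446  0.13  ] lamp mm [-75.7 -13.9]
213,220,70 world [0.5376 0.0298 0.07  ] lamp mm [-79.3  61.4]
254,150,185 world [ 0.6207 -0.0166  0.185 ] lamp mm [-1.9  6.1]
181,191,188 world [0.5907 0.0284 0.188 ] lamp mm [-26.7  54.2]
215,142,128 world [0.6206 0.0206 0.128 ] lamp mm [ 2.1 43.1]
time: 10.53
tcp_pos: [0.5893, 0.0288, 0.2319]
tcp_rot: [0.0, 0.999, 0.054, -0.002]
ft_force: [-0.4, -0.2, -0.4]
finger_gap: 0.0421
grasp_force: 0.0
t 10.53 TCP lamp mm [-28.1  54.6 231.9] F [-0.4 -0.2 -0.4] gap 0.0421 grip 0.0
shift shares [ 0.011 -0.001  0.19 ] turn shares [ 0.002  0.006 -0.006]
```

```bash
python3 -m handwheel '[{"x":0.008,"y":0,"z":0.05,"rx":0,"ry":0,"rz":0},{"x":0,"y":0,"z":0.07,"rx":0,"ry":0,"rz":0},{"x":0,"y":0,"z":0.065,"rx":0,"ry":0,"rz":0},{"x":0,"y":0,"z":0,"rx":0,"ry":0,"rz":0},{"x":0,"y":0,"z":0,"rx":0,"ry":0,"rz":0}]'
python3 -m handwheel '[{"x":0,"y":0,"z":0,"rx":0,"ry":0,"rz":0},{"x":0,"y":0,"z":0,"rx":0,"ry":0,"rz":0},{"x":0,"y":0,"z":0,"rx":0,"ry":0,"rz":0},{"x":0,"y":0,"z":0,"rx":0,"ry":0,"rz":0},{"x":0,"y":0,"z":0,"rx":0,"ry":0,"rz":0},{"x":0,"y":0,"z":0,"rx":0,"ry":0,"rz":0},{"x":0,"y":0,"z":0,"rx":0,"ry":0,"rz":0},{"x":0,"y":0,"z":0,"rx":0,"ry":0,"rz":0}]' -1 40
python3 go.py 5 55 175
```

```text
time: 10.95
tcp_pos: [0.5915, 0.0282, 0.177]
tcp_rot: [0.0, 0.999, 0.053, -0.002]
ft_force: [0.6, 0.8, 1.0]
finger_gap: 0.0422
grasp_force: 0.0
time: 11.62
tcp_pos: [0.593, 0.0295, 0.1786]
tcp_rot: [0.0, 0.999, 0.054, 0.001]
ft_force: [-0.1, -1.0, 4.9]
finger_gap: 0.0117
grasp_force: 40.0
t 11.62 TCP lamp mm [-24.3  55.  178.6] F [-0.1 -1.   4.9] gap 0.0117 grip 40.0
shift shares [ 0.098 -0.     0.012] turn shares [ 0.001 -0.002 -0.006]
```

```bash
python3 -m handwheel '[{"x":0.02,"y":0,"z":0,"rx":0,"ry":0,"rz":0},{"x":0.02,"y":0,"z":0,"rx":0,"ry":0,"rz":0},{"x":0.02,"y":0,"z":0,"rx":0,"ry":0,"rz":0},{"x":0.02,"y":0,"z":0,"rx":0,"ry":0,"rz":0},{"x":0.02,"y":0,"z":0,"rx":0,"ry":0,"rz":0},{"x":0,"y":0,"z":0,"rx":0,"ry":0,"rz":0},{"x":0,"y":0,"z":0,"rx":0,"ry":0,"rz":0},{"x":0,"y":0,"z":0,"rx":0,"ry":0,"rz":0},{"x":0,"y":0,"z":0,"rx":0,"ry":0,"rz":0}]'
python3 go.py 5.7 55 178
```

```text
time: 12.37
tcp_pos: [0.6206, 0.0325, 0.1786]
tcp_rot: [0.0, 0.999, 0.054, -0.002]
ft_force: [-7.0, -1.9, 10.0]
finger_gap: 0.0116
grasp_force: 40.0
t 12.37 TCP lamp mm [  3.5  54.9 178.6] F [-7.  -1.9 10. ] gap 0.0116 grip 40.0
shift shares [ 0.007 -0.001  0.002] turn shares [ 0.001  0.007 -0.006]
```

Moved 27.8 mm with 7 N of spring force, which agrees with the shutter following. I'll add 2 mm and look.

```bash
python3 -m handwheel '[{"x":0.008,"y":0,"z":0,"rx":0,"ry":0,"rz":0},{"x":0,"y":0,"z":0,"rx":0,"ry":0,"rz":0},{"x":0,"y":0,"z":0,"rx":0,"ry":0,"rz":0},{"x":0,"y":0,"z":0,"rx":0,"ry":0,"rz":0},{"x":0,"y":0,"z":0,"rx":0,"ry":0,"rz":0},{"x":0,"y":0,"z":0,"rx":0,"ry":0,"rz":0}]'
python3 go.py 5.7 55 178
python3 - <<'E'
from station import get_image
import cv2
d=get_image("scene")["pixels"][155:325,225:365,::-1]
cv2.imwrite("pics/s2.png",cv2.resize(d,None,fx=3.5,fy=3.5,interpolation=cv2.INTER_CUBIC))
E
```

```text
time: 12.87
tcp_pos: [0.6228, 0.0327, 0.1786]
tcp_rot: [0.0, 0.999, 0.054, -0.002]
ft_force: [-7.5, -1.4, 10.2]
finger_gap: 0.0113
grasp_force: 40.0
t 12.87 TCP lamp mm [  5.7  54.9 178.6] F [-7.5 -1.4 10.2] gap 0.0113 grip 40.0
shift shares [ 0.    -0.     0.002] turn shares [ 0.001  0.008 -0.006]
```

View pics/s2.png

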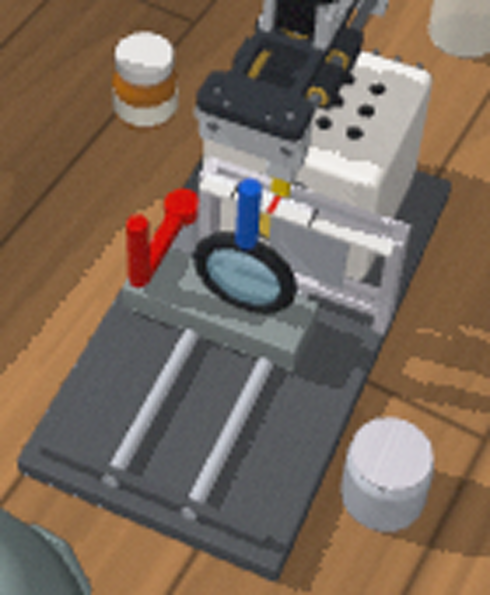

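The tab foot at about (280, 187) stands right behind the red mark at (273, 205), the lever lies across the foot, the carriage is home, and the jar and can are where they were. The 7.5 N spring force matches half open, so I'm handing in.

```bash
python3 -c "
from station import order
print(order.close_job())"
```

```text
the job is handed in; nothing more can be done
None
```

I handed the job in with the carriage against its stop, the lever at its locked stop, and the fingers gripping the shutter tab about 30 mm open (7.5 N of spring force). The clock read about 13 s of the 51 s allowed, and the judge's verdict was not shown.

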